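# Select the green circuit and press test

### The job

On the selector plate, push the black selector arm round with a fingertip until it points at the green lamp, and let it rest there; only then press the blue test button fully down and let it come back out. Do not pinch the arm between the fingers, do not press the button while the arm points anywhere else, and leave the two loose terminal blocks and the jar that stand on the plates where they are.

Things in the scene. Friction and masses are not known exactly. Their poses are not given: they have to be found in the camera images.
- selector_plate: aluminium mounting plate, 250 x 350 x 5 mm, screwed flat to the bench; origin under its centre, z up. It carries the selector switch, the three lamps and two loose terminal blocks (45 x 22 x 42 mm) at its two corners on its own -x side.
- selector_axis (a point): point on the selector's upright turning axis, at mid-height of its arm (40 mm above the bench), 65 mm from the plate's centre along the plate's -x. The hub round it is 42 mm across and stands on a 64 mm grey disc 14 mm high.
- pointer_tip (a point): the white end of the selector's black arm, 130 mm from the turning axis and 42 mm above the bench; x points out along the arm (the way it points), z up. The arm is level, 18 mm wide, its sides run from 31 to 49 mm above the bench (its middle ridge, with a white stripe, to 53 mm), with open space between arm and plate.
- selector (a joint): angle of the selector arm, rad, growing counter-clockwise seen from above; 0 = along the plate's +x; stops at -1.35 and 1.35. It turns with even friction of 0.15 N m (1.5 N pushed at 100 mm from the axis), stays where it is left, has no spring and no detents. It starts between -0.7 and 0, pointing at no lamp.
- selector_left: left side face of the selector arm (seen from the hub towards the tip): a strip 104 mm long and 18 mm high, 20 to 124 mm from the axis; origin on the turning axis, 31 mm above the bench, x along the arm.
- selector_right: right side face of the selector arm, likewise; origin as selector_left.
- lamp_green: green domed pilot lamp, dome 36 mm across on a grey 44 mm foot, 30 mm high, fixed on the plate; origin at the centre of its underside, about 170 mm from the selector's axis, just beyond the arm's reach. The three lamps stand at about -1.05, 0.35 and 1.05 rad of the selector's angle; which colour stands where varies.
- lamp_yellow: yellow domed pilot lamp, dome 36 mm across on a grey 44 mm foot, 30 mm high, fixed on the plate; origin at the centre of its underside, about 170 mm from the selector's axis, just beyond the arm's reach. The three lamps stand at about -1.05, 0.35 and 1.05 rad of the selector's angle; which colour stands where varies.
- lamp_red: red domed pilot lamp, dome 36 mm across on a grey 44 mm foot, 30 mm high, fixed on the plate; origin at the centre of its underside, about 170 mm from the selector's axis, just beyond the arm's reach. The three lamps stand at about -1.05, 0.35 and 1.05 rad of the selector's angle; which colour stands where varies.
- button_plate: steel plate, 150 x 200 x 5 mm, screwed to the bench; origin under its centre. A grey 80 x 80 mm box, its top 45 mm above the bench, stands 40 mm from the centre along the plate's +y with the test button on top; a loose jar (36 mm across, 45 mm high) stands on the plate's other half.
- test_button (a joint): travel of the blue test button, m: 0 = out, 0.006 = fully down. Spring return; about 5 N pushes it fully down.
- test_button_top (a point): centre of the top of the blue test button (38 mm across, in a black 54 mm ring); about 67 mm above the bench when out; pressed downwards. Fully down it still stands 4 mm proud of its ring.
- terminal_a: loose grey terminal block with an orange stripe, 45 x 22 x 42 mm, standing on the selector plate; origin under its centre. Bystander.
- terminal_b: loose grey terminal block with a white stripe, same size, at the plate's other corner. Bystander.
- ferrule_jar: loose small jar with a white lid, 36 mm across, 45 mm high, on the button plate; origin under its centre. Bystander.
Mind the look-alikes: they are no part of the job. What is shaped like the button_plate but yellow is not meant.

How it is judged:
By the outcome, as a careful person would: the job done as asked, in the order asked, and still so for the second after the job is handed in, with the robot touching nothing.
It also fails if it takes over 51 s, if anything falls off the work surface, if the arm or the gripper's body presses on something with over 40 N, if the wrist force passes 120 N, or if a joint passes its speed limit or range.

### The arm

A 6-joint arm with a two-finger parallel gripper is mounted at the origin on the work surface. World frame = base frame: x ahead of the robot, y to its left, z up, the work surface at z = 0. Lengths are in m, angles in rad, forces in N, time in s.
With the tool pointing down it reaches from about 0.25 to 0.725 m from the base axis. Payload 4 kg.
Tool frame: the origin (TCP) lies on the centre line of the jaws, within the pads' length; the fingertips stand 17 mm ahead of it and the grasp point (between the pads) lies 2 mm behind it; z points along the fingers, x is the direction in which the jaws open and shut, and the axes are right-handed (so a half turn about z gives the same grasp; the last joint's range is limited). The gripper opens to 85 mm and grips with 20 to 120 N. Pads are 22 mm wide; open, the fingers measure 114 mm over their backs; the gripper's body (76 mm by 85 mm) begins 54 mm behind the grasp point. The pads swing forward as they close: fully open they stand 13 mm farther back than shut.
Start: joints at [-1.262, 0.241, 0.005, 1.335, 0, 1.571], TCP at [0.152, -0.476, 0.248] pointing down, gripper open.
Joint ranges: [-2.72, 2.72], [-1.05, 1.87], [-1.09, 1.28], [-1.99, 2.15], [-1.42, 1.44], [-3.14, 3.14]. Speed limits (rad/s): [2.79, 2.79, 3.14, 3.14, 3.14, 3.14].

### API

Orientations are given as a unit quaternion [x, y, z, w].
In Python, from workcell import bot gives the robot as it stands.
- The arm moves only by the tool jog_arm, never from a script. Its arguments are lists of equal length, an entry for each row: "jaw": the closure, from 0 (fully open) to 1 (shut); "linear": the shift along the tool's x, y, z in m, a list of three; "delta_rot": the turn, a rotation vector about the tool's x, y, z in degrees, a list of three. A call has exactly 8 rows; each row is the pose to reach, as a shift and turn from the pose commanded when the call began, along the tool's axes at that moment; what a row does not reach only later rows make up. A row lasts 1/12 s, in which the tool goes at most 41.7 mm and 7.16 degrees, less where a joint would pass 70% of its speed; a pose out of reach is approached as far as the arm can. A call with a gripper value outside its range is refused whole. The fingers move at their own pace and stop on an object; the grip force is fixed at half the most. Time passes only in rows, so rows that repeat a pose let the fingers close, or fill a call up. It gives the time, the measured TCP pose, the force and the opening at its end, in the units of the state.
- bot.get_obs(): the state, without advancing time (a new reading comes with each control period).
- bot.camera(name): name is "side" or "top"; returns (picture, depth): 384x512x3 uint8, red, green, blue; 384x512 float32, m along the optical axis (not along the pixel's ray), 0 where there is no reading.
- bot.calibration(name): a dict with "fovy" (degrees; the focal length in pixels is half the picture's height over the tangent of half this angle, whatever the lens; pixels are square), "cx", "cy" (the principal point, pixels), "origin" and "orientation" of the camera in the world. Camera axes: x right, y down, z forward; pixel columns grow to the right and rows downward; lengths in m; the calibration is good to about 2 mm. A picture is of the moment at which its call begins. calibration takes no time and is no camera call.
- bot.job_done(): hands the job in, once; it reports no verdict.
The state is a dict: "clock": time; "joint_pos": joint angles; "joint_vel": joint speeds; "tau": joint torques, N m; "eef_pos": TCP position; "tool_rot": TCP orientation; "ft_force": force on the tool from outside, world axes, zero at the start; "ft_torque": the same for the moment, N m; "grip_width": finger opening in m.
Only numpy, scipy, OpenCV 4.12 (cv2) and the standard library are available. Lean on these libraries where they do the work, as an engineer would, in place of code of your own. Each camera call takes 0.05 s, during which the arm holds its last target.

## Working session

There is one attempt and no reset: what is moved stays moved. The work goes in short steps, Python scripts to look and compute and a tool call to move; the robot and the scene stay as the last step left them, time stands still between calls to the robot, and variables do not carry over. Pictures are saved under pics/ and viewed, and the job is handed in when it is done.

Besides the shell and the picture viewer there is one more tool, called after "Request:" as name(argument=value, ...), one argument or row to a line, values as JSON. jog_arm: Moves the arm, as the interface text tells. Its arguments: {"type":"object","properties":{"jaw":{"type":"array","items":{"type":"number"}},"linear":{"type":"array","items":{"type":"array","items":{"type":"number"}}},"delta_rot":{"type":"array","items":{"type":"array","items":{"type":"number"}}}},"required":["jaw","linear","delta_rot"]}

```bash
mkdir -p pics; ls; python3 - <<'E'
from workcell import bot
import cv2, numpy as np
o=bot.get_obs(); print({k:np.round(v,3).tolist() for k,v in o.items()})
for n in("top","side"):
    p,d=bot.camera(n); np.savez(f"pics/{n}0.npz",p=p,d=d)
    cv2.imwrite(f"pics/{n}0.png",p[:,:,::-1]); print(n,bot.calibration(n))
E
```

```text
pics
{'clock': 0.0, 'joint_pos': [-1.262, 0.241, 0.004, 1.335, 0.0, 1.571], 'joint_vel': [0.001, -0.003, -0.001, 0.0, 0.0, -0.001], 'tau': [0.001, -37.232, 25.241, 0.017, 0.0, 0.0], 'eef_pos': [0.152, -0.476, 0.247], 'tool_rot': [0.807, -0.59, -0.001, -0.001], 'ft_force': [0.861, -1.09, 0.736], 'ft_torque': [-0.049, -0.027, -0.02], 'grip_width': 0.085}
top {'fovy': 52.331430048620625, 'cx': 258.75172038406777, 'cy': 192.90363174073835, 'origin': array([ 0.22540916, -0.01441973,  1.20849026]), 'orientation': array([-0.69677525,  0.71037167, -0.06910706,  0.07141817])}
side {'fovy': 45.06473205669285, 'cx': 257.40927619912463, 'cy': 194.41813379044999, 'origin': array([-0.10792915,  0.70015247,  0.92613395]), 'orientation': array([-0.31529955,  0.8606021 , -0.37697343,  0.13357112])}
```

View pics/top0.png

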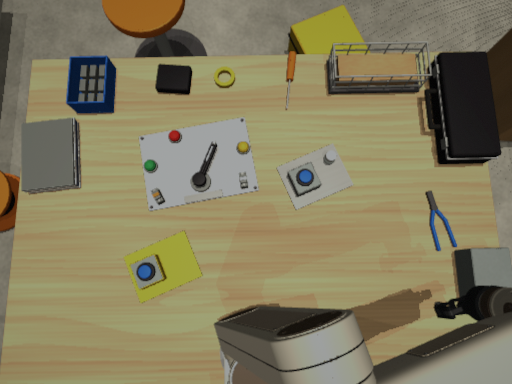

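View pics/side0.png

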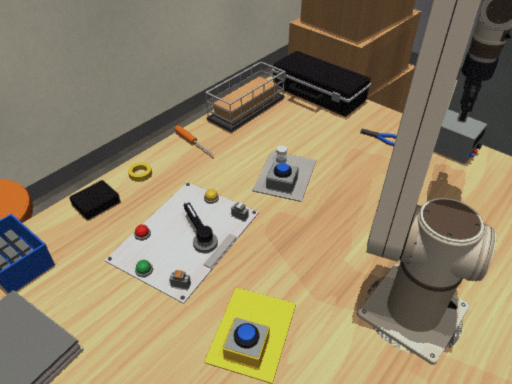

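Top view: the selector plate is at about (200,165). Its hub is at (200,180), with the arm tip at (213,144). Lamps are green (150,165), red (175,136) and yellow (243,147); terminal blocks are at (158,196) and (243,181).

There are two button candidates: blue on the grey steel plate at (305,177), with the jar at (330,156), and blue on the yellow plate at (146,271). The yellow one is the look-alike. I'll measure these and confirm with an enlarged crop.

```bash
cat > h.py <<'E'
from workcell import bot
import cv2, numpy as np
from scipy.spatial.transform import Rotation as R
def cal(n):
    c=bot.calibration(n); f=192/np.tan(np.radians(c["fovy"])/2)
    return f,c["cx"],c["cy"],np.array(c["origin"]),R.from_quat(c["orientation"]).as_matrix()
def ray(n,uv,z):
    f,cx,cy,o,M=cal(n); d=M@np.array([(uv[0]-cx)/f,(uv[1]-cy)/f,1]); return o+d*(z-o[2])/d[2]
def proj(n,P):
    f,cx,cy,o,M=cal(n); q=M.T@(np.asarray(P)-o); return np.array([cx+f*q[0]/q[2],cy+f*q[1]/q[2]])
def dep(n,uv,d):
    f,cx,cy,o,M=cal(n); z=d[int(round(uv[1])),int(round(uv[0]))]; return o+M@np.array([(uv[0]-cx)/f,(uv[1]-cy)/f,1])*z
def blobs(p,lo,hi,amin=15):
    h=cv2.cvtColor(p,cv2.COLOR_RGB2HSV); m=cv2.inRange(h,np.array(lo),np.array(hi))
    k,l,s,c=cv2.connectedComponentsWithStats(m)
    return [(c[i].round(1),s[i].tolist()) for i in range(1,k) if s[i,4]>=amin]
E
python3 - <<'E'
from h import *
for n in("top","side"):
    z=np.load(f"pics/{n}0.npz"); p,d=z["p"],z["d"]
    for nm,lo,hi,zz in(("green",(50,100,60),(80,255,255),.025),("yellow",(20,120,120),(33,255,255),.025),("red",(0,170,100),(5,255,255),.025),("red2",(174,150,80),(180,255,255),.025),("blue",(100,150,90),(120,255,255),.067)):
        for c,s in blobs(p,lo,hi):
            if s[4]<600: print(n,nm,c,s,"ray",ray(n,c,zz).round(3),"dep",dep(n,c,d).round(3))
z=np.load("pics/top0.npz")["p"]
cv2.imwrite("pics/cropT.png",cv2.resize(z[110:220,130:360][:,:,::-1],None,fx=3.4,fy=3.4,interpolation=cv2.INTER_CUBIC))
z=np.load("pics/side0.npz")["p"]
cv2.imwrite("pics/cropS.png",cv2.resize(z[140:300,100:330][:,:,::-1],None,fx=3.4,fy=3.4,interpolation=cv2.INTER_CUBIC))
E
```

```text
top green [149.8 165. ] [145, 160, 11, 11, 90] ray [0.56  0.327 0.025] dep [0.559 0.326 0.03 ]
top yellow [341.8  46.5] [335, 45, 15, 4, 58] ray [ 0.957 -0.299  0.025] dep [ 1.303 -0.434 -0.534]
top yellow [358.6  46.6] [350, 45, 18, 4, 65] ray [ 0.956 -0.355  0.025] dep [ 1.295 -0.514 -0.525]
top yellow [341.  52.] [336, 51, 11, 3, 33] ray [ 0.937 -0.295  0.025] dep [ 1.273 -0.428 -0.534]
top yellow [356.   51.8] [349, 51, 17, 3, 42] ray [ 0.937 -0.345  0.025] dep [ 1.271 -0.501 -0.532]
top yellow [223.9  76. ] [214, 67, 21, 19, 188] ray [0.859 0.094 0.025] dep [ 0.872  0.097 -0.001]
top yellow [242.7 146. ] [238, 142, 10, 9, 75] ray [0.617 0.035 0.025] dep [0.615 0.035 0.031]
top red [173.9 135.4] [169, 131, 11, 10, 79] ray [0.657 0.254 0.025] dep [0.653 0.252 0.035]
top blue [83.  58.4] [70, 56, 34, 13, 45] ray [0.907 0.543 0.067] dep [0.905 0.541 0.071]
top blue [94.7 87.1] [67, 56, 41, 48, 149] ray [0.807 0.499 0.067] dep [0.823 0.513 0.035]
top blue [305. 176.] [299, 170, 13, 13, 122] ray [ 0.505 -0.153  0.067] dep [ 0.505 -0.153  0.067]
top blue [440.2 228.6] [430, 209, 27, 42
[... 235 characters left out ...]
.552 0.336 0.034]
side yellow [139.1 169.3] [128, 162, 24, 15, 188] ray [0.856 0.099 0.025] dep [0.88  0.085 0.003]
side yellow [211.  193.3] [205, 189, 13, 9, 86] ray [0.616 0.035 0.025] dep [-0.108  0.7    0.926]
side red [141.  229.9] [135, 225, 13, 11, 103] ray [0.657 0.257 0.025] dep [0.652 0.26  0.031]
side blue [385.8 137.6] [377, 134, 19, 11, 80] ray [ 0.344 -0.478  0.067] dep [ 0.378 -0.567  0.003]
side blue [282.5 167.1] [277, 163, 12, 9, 87] ray [ 0.503 -0.15   0.067] dep [ 0.504 -0.153  0.065]
side blue [ 22.  244.8] [0, 215, 45, 58, 315] ray [0.802 0.497 0.067] dep [0.826 0.491 0.044]
side blue [246.  331.9] [237, 324, 19, 17, 247] ray [0.232 0.322 0.067] dep [0.232 0.322 0.067]
```

View pics/cropT.png

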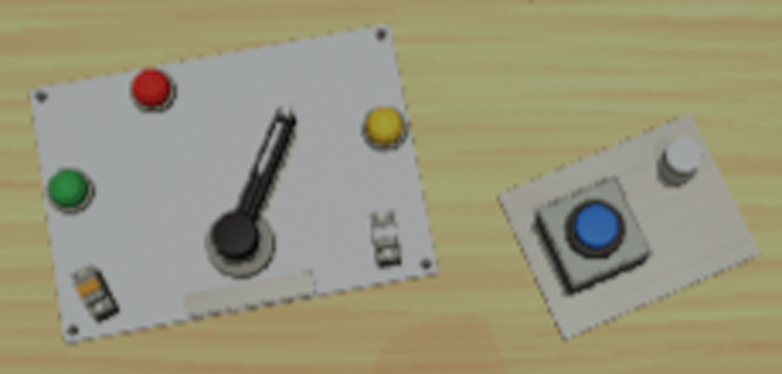

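View pics/cropS.png

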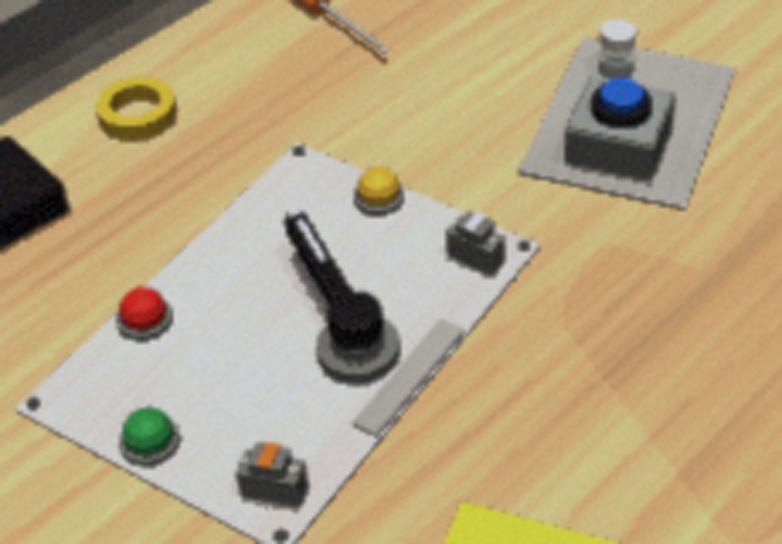

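```bash
python3 - <<'E'
from h import *
from scipy.optimize import least_squares
sc=[np.array(q)/3.4+np.array([130,110])-0.35 for q in((41,96),(381,34),(73,330),(427,264))]
S=[ray("top",q,.006)[:2] for q in sc]; S=np.array(S); print("screws",S.round(4).tolist())
c=S.mean(0); ux=(S[0]+S[1]-S[2]-S[3]); ux/=np.linalg.norm(ux); uy=S[0]+S[2]-S[1]-S[3]; uy/=np.linalg.norm(uy)
print("centre",c,"yaw",np.arctan2(ux[1],ux[0]),np.arctan2(-uy[0],uy[1]),"spans",np.linalg.norm(S[0]-S[1]),np.linalg.norm(S[0]-S[2]))
yaw=(np.arctan2(ux[1],ux[0])+np.arctan2(-uy[0],uy[1]))/2; ux=np.array([np.cos(yaw),np.sin(yaw)])
ax=c-.065*ux; print("axis(plate)",ax)
# screws in side
ss=[np.array(q)/3.4+np.array([100,140])-0.35 for q in((33,403),(299,150),(281,536),(524,245))]
S2=np.array([ray("side",q,.006)[:2] for q in ss]); print("side centre",S2.mean(0),S2.round(4).tolist())
L={"green":[(149.8,165.),(142.9,266.4)],"yellow":[(242.7,146.),(211.,193.3)],"red":[(173.9,135.4),(141.,229.9)]}
P={}
for k,(a,b) in L.items():
    A=ray("top",a,.022)[:2];B=ray("side",b,.022)[:2]; P[k]=(A+B)/2; print(k,A.round(4),B.round(4))
    v=P[k]-ax; print("  r",np.linalg.norm(v),"ang",np.arctan2(v[1],v[0])-yaw)
r=least_squares(lambda x:[np.linalg.norm(P[k]-x)-.17 for k in P],ax).x; print("axis circ",r)
# hub: black blob
for n in("top","side"):
    p=np.load(f"pics/{n}0.npz")["p"]; m=(p.max(2)<60).astype(np.uint8)
    x0,y0,x1,y1=(180,135,225,195) if n=="top" else (175,195,225,255)
    M=np.zeros_like(m);M[y0:y1,x0:x1]=m[y0:y1,x0:x1]
    cs,_=cv2.findContours(M,cv2.RETR_EXTERNAL,cv2.CHAIN_APPROX_NONE)
    q=max(cs,key=cv2.contourArea); print(n,cv2.contourArea(q),cv2.boundingRect(q))
    dt=cv2.distanceTransform(cv2.drawContours(np.zeros_like(m),[q],-1,1,-1),cv2.DIST_L2,5); i=np.unravel_index(dt.argmax(),dt.shape); print("hub px",i[::-1],dt.max(), ray(n,i[::-1],.053).round(4))
E
```

```text
screws [[0.6571, 0.3625], [0.7129, 0.0382], [0.4307, 0.324], [0.4862, -0.0021]]
centre [0.57176311 0.18066175] yaw 0.17230119286893586 0.16953083744684 spans 0.32902657055306717 0.2296590365908461
axis(plate) [0.5077102  0.16960622]
side centre [0.57186692 0.18003287] [[0.6572, 0.3625], [0.7137, 0.0362], [0.43, 0.3239], [0.4865, -0.0024]]
green [0.5612 0.3284] [0.5602 0.331 ]
  r 0.16862147001327937 ang 1.0802290136730597
yellow [0.6177 0.0353] [0.6183 0.0327]
  r 0.17478281146737287 ang -1.059046219481928
red [0.6576 0.2548] [0.6591 0.2554]
  r 0.1732045475462011 ang 0.34539023598217444
axis circ [0.51256462 0.16703871]
top 244.0 (193, 144, 24, 43)
hub px (np.int64(199), np.int64(179)) 6.5906997 [0.5053 0.168  0.053 ]
side 352.0 (184, 204, 29, 42)
hub px (np.int64(204), np.int64(234)) 7.9907 [0.5004 0.1764 0.053 ]
```

```bash
cat >> h.py <<'E'
AX=np.array([.508,.1695]); YAW=.171; GREEN=np.array([.5607,.3297])
def armang(p,n="top",off=(25,25)):
    # dark pixels (arm ridge ~50 mm) near the axis, beyond the hub, within reach
    m=(p.max(2)<75); v,u=np.nonzero(m); f,cx,cy,o,M=cal(n)
    W=np.array([ray(n,(a,b),.045)[:2] for a,b in zip(u,v)]) if len(u)<60000 else None
    w=W-AX; r=np.linalg.norm(w,axis=1); a=np.arctan2(w[:,1],w[:,0])
    k=(r>.04)&(r<.122)
    return w[k],r[k],a[k],np.c_[u,v][k]
E
python3 - <<'E'
from h import *
for n in("top","side"):
    p=np.load(f"pics/{n}0.npz")["p"][:]
    w,r,a,q=armang(p,n); print(n,len(a),np.median(a),np.median(a)-YAW,a.min(),a.max(),r.max())
    for b in np.arange(.04,.125,.02): 
        k=(r>b)&(r<b+.02); print("  r",b.round(2),k.sum(),a[k].mean().round(3),a[k].std().round(3))
for nm,q in(("tip",(285/3.4+130,112/3.4+110)),):
    print(nm,q,ray("top",q,.045).round(4))
q=(308/3.4,0)
tip=ray("side",(291/3.4+100,216/3.4+140),.045); print("tip side",tip.round(4))
for nm,q,z in(("termA",(95,293),.04),("termB",(386,240),.04),("jar",(684,157),.05)): print(nm,ray("top",np.array(q)/3.4+[130,110],z).round(3))
print("green dir world",np.arctan2(*(GREEN-AX)[::-1]))
b=[ray("top",(305,176),.067),ray("side",(282.5,167.1),.065)]; print("button",b)
E
```

```text
Traceback (most recent call last):
  File "h.py", line 21, in armang
    W=np.array([ray(n,(a,b),.045)[:2] for a,b in zip(u,v)]) if len(u)<60000 else None
                ~~~^^^^^^^^^^^^^^
  File "h.py", line 8, in ray
    f,cx,cy,o,M=cal(n); d=M@np.array([(uv[0]-cx)/f,(uv[1]-cy)/f,1]); return o+d*(z-o[2])/d[2]
                ~~~^^^
  File "h.py", line 5, in cal
    c=bot.calibration(n); f=192/np.tan(np.radians(c["fovy"])/2)
ValueError: time passes only in moves, steps and waits
```

```bash
sed -i 's/^def cal(n):/import functools\n@functools.lru_cache(None)\ndef cal(n):/' h.py
python3 - <<'E'
from h import *
for n in("top","side"):
    p=np.load(f"pics/{n}0.npz")["p"][:]
    w,r,a,q=armang(p,n); print(n,len(a),np.median(a),np.median(a)-YAW,a.min(),a.max(),r.max())
    for b in np.arange(.04,.125,.02): 
        k=(r>b)&(r<b+.02); print("  r",b.round(2),k.sum(),a[k].mean().round(3),a[k].std().round(3))
for nm,q in(("tip",(285/3.4+130,112/3.4+110)),):
    print(nm,q,ray("top",q,.045).round(4))
tip=ray("side",(291/3.4+100,216/3.4+140),.045); print("tip side",tip.round(4))
for nm,q,z in(("termA",(95,293),.04),("termB",(386,240),.04),("jar",(684,157),.05)): print(nm,ray("top",np.array(q)/3.4+[130,110],z).round(3))
print("green dir world",np.arctan2(*(GREEN-AX)[::-1]))
print("button",ray("top",(305,176),.067),ray("side",(282.5,167.1),.065), bot.get_obs()["clock"])
E
```

```text
top 122 -0.4318343561951612 -0.6028343561951612 -0.630796909164612 -0.20412166158946343 0.12194675861045176
  r 0.04 40 -0.413 0.117
  r 0.06 27 -0.435 0.094
  r 0.08 25 -0.424 0.068
  r 0.1 28 -0.402 0.053
  r 0.12 2 -0.429 0.012
side 300 -0.3500590471950866 -0.5210590471950867 -2.004005065678596 3.008215833874878 0.12193874775967546
  r 0.04 104 1.209 1.394
  r 0.06 42 0.217 1.099
  r 0.08 26 -0.569 0.554
  r 0.1 114 -1.47 0.558
  r 0.12 14 -1.508 0.525
tip (213.8235294117647, 142.94117647058823) [0.6219 0.1243 0.045 ]
tip side [0.6237 0.1244 0.045 ]
termA [0.457 0.295 0.04 ]
termB [0.501 0.033 0.04 ]
jar [ 0.57  -0.238  0.05 ]
green dir world 1.2529834981548829
button [ 0.50474972 -0.15274612  0.067     ] [ 0.50396937 -0.15234032  0.065     ] 0.1
```

Two views agree (screws, lamps, tip at radius about 123–130 mm). The green lamp is at about +1.08 rad. The arm is at about -0.56 rad, so it must be pushed counter-clockwise on its right face. I'll shut the gripper and hover right of the arm.

```bash
cat >> h.py <<'E'
def rel(p0,yaw0,p,yaw):
    "shift & turn in tool axes for down-pointing tool"
    x=np.array([np.cos(yaw0),np.sin(yaw0),0]); z=np.array([0,0,-1.]); y=np.cross(z,x)
    d=np.asarray(p)-p0; return [round(float(v),4) for v in (d@x,d@y,d@z)], round(float(-np.degrees(yaw-yaw0)),2)
def now():
    o=bot.get_obs(); M=R.from_quat(o["tool_rot"]).as_matrix(); yw=np.arctan2(M[1,0],M[0,0])
    print("t",round(float(o["clock"]),2),"p",np.round(o["eef_pos"],4),"yaw",round(yw,4),"zdir",M[:,2].round(4),"F",np.round(o["ft_force"],1),"w",round(float(o["grip_width"]),4),"q",np.round(o["joint_pos"],2))
    return np.array(o["eef_pos"]),yw
def push(th,off,r=.095,z=.051):
    u=np.array([np.cos(th),np.sin(th)]); rt=np.array([u[1],-u[0]]); q=AX+r*u+off*rt; return [q[0],q[1],z]
E
python3 - <<'E'
from h import *
p,y=now(); t=push(-.39,.05,z=.13); print(t, rel(p,y,t,-.39))
E
```

```text
t 0.1 p [ 0.1518 -0.4759  0.2475] yaw -1.262 zdir [-6.0e-04  1.8e-03 -1.0e+00] F [-0.4  0.3  1.2] w 0.0855 q [-1.26  0.24  0.    1.34  0.    1.57]
[np.float64(0.5768569399302866), np.float64(0.08713664757043403), 0.13] ([-0.4072, -0.576, 0.1175], -49.96)
```

Request:
jog_arm(
  jaw=[1,1,1,1,1,1,1,1],
  linear=[
    [-0.02,-0.028,0.004],
    [-0.04,-0.056,0.008],
    [-0.06,-0.084,0.012],
    [-0.08,-0.112,0.016],
    [-0.1,-0.14,0.02],
    [-0.12,-0.168,0.024],
    [-0.14,-0.196,0.028],
    [-0.16,-0.224,0.032],
  ],
  delta_rot=[
    [0,0,-2],
    [0,0,-4],
    [0,0,-6],
    [0,0,-8],
    [0,0,-10],
    [0,0,-12],
    [0,0,-14],
    [0,0,-16],
  ],
)

```text
clock: 0.77
eef_pos: [0.3171, -0.2542, 0.2159]
tool_rot: [0.882, -0.471, -0.0, -0.0]
ft_force: [-0.0, 0.0, 0.1]
grip_width: -0.0
```

```bash
python3 - <<'E'
from h import *
p,y=now(); t=push(-.39,.05,z=.13); print(t, rel(p,y,t,-.39))
E
```

```text
t 0.77 p [ 0.3171 -0.2542  0.2159] yaw -0.9814 zdir [-4.e-04  3.e-04 -1.e+00] F [-0.   0.   0.1] w -0.0 q [-0.68  0.07 -0.28  1.22 -0.    1.88]
[np.float64(0.5768569399302866), np.float64(0.08713664757043403), 0.13] ([-0.1394, -0.4057, 0.0859], -33.88)
```

Request:
jog_arm(
  jaw=[1,1,1,1,1,1,1,1],
  linear=[
    [-0.01,-0.03,0.004],
    [-0.02,-0.06,0.01],
    [-0.03,-0.09,0.016],
    [-0.04,-0.12,0.022],
    [-0.05,-0.15,0.028],
    [-0.06,-0.18,0.034],
    [-0.075,-0.215,0.042],
    [-0.09,-0.25,0.05],
  ],
  delta_rot=[
    [0,0,-3],
    [0,0,-6],
    [0,0,-9],
    [0,0,-12],
    [0,0,-15],
    [0,0,-18],
    [0,0,-21],
    [0,0,-24],
  ],
)

```text
clock: 1.43
eef_pos: [0.4753, -0.0408, 0.1658]
tool_rot: [0.961, -0.277, -0.0, 0.0]
ft_force: [1.4, -0.8, -0.6]
grip_width: -0.0006
```

```bash
python3 - <<'E'
from h import *
p,y=now(); t=push(-.39,.05,z=.13); print(t, rel(p,y,t,-.39))
E
```

```text
t 1.43 p [ 0.4753 -0.0408  0.1658] yaw -0.5619 zdir [-2.e-04 -2.e-04 -1.e+00] F [ 1.4 -0.8 -0.6] w -0.0006 q [-0.09  0.25 -0.21  1.12 -0.    2.05]
[np.float64(0.5768569399302866), np.float64(0.08713664757043403), 0.13] ([0.0177, -0.1624, 0.0358], -9.85)
```

Request:
jog_arm(
  jaw=[1,1,1,1,1,1,1,1],
  linear=[
    [0.003,-0.027,0.006],
    [0.006,-0.054,0.012],
    [0.009,-0.081,0.018],
    [0.012,-0.108,0.024],
    [0.015,-0.135,0.03],
    [0.018,-0.162,0.036],
    [0.018,-0.162,0.036],
    [0.018,-0.162,0.036],
  ],
  delta_rot=[
    [0,0,-2],
    [0,0,-4],
    [0,0,-6],
    [0,0,-8],
    [0,0,-9.8],
    [0,0,-9.8],
    [0,0,-9.8],
    [0,0,-9.8],
  ],
)

```text
clock: 2.1
eef_pos: [0.5763, 0.0861, 0.1288]
tool_rot: [0.981, -0.194, -0.001, 0.0]
ft_force: [-0.4, -0.3, -0.0]
grip_width: -0.0002
```

```bash
python3 - <<'E'
from h import *
p,y=now(); t=push(-.39,.05,z=.052); print(t, rel(p,y,t,-.39))
for n in("top","side"):
    P,d=bot.camera(n); np.savez(f"pics/{n}1.npz",p=P,d=d)
    tp=proj(n,[p[0],p[1],p[2]-.017]); print(n,"expected fingertip px",tp.round(1))
    if n=="side": cv2.imwrite("pics/s1.png",cv2.resize(P[130:300,100:320][:,:,::-1],None,fx=3.4,fy=3.4,interpolation=cv2.INTER_CUBIC)); print((tp-[100,130])*3.4)
    else: cv2.imwrite("pics/t1.png",cv2.resize(P[110:220,130:360][:,:,::-1],None,fx=3.4,fy=3.4,interpolation=cv2.INTER_CUBIC))
E
```

```text
t 2.1 p [0.5763 0.0861 0.1288] yaw -0.3907 zdir [-2.5e-03 -5.0e-04 -1.0e+00] F [-0.4 -0.3 -0. ] w -0.0002 q [ 0.15  0.48  0.03  1.13 -0.    2.11]
[np.float64(0.5768569399302866), np.float64(0.08713664757043403), 0.052] ([0.0001, -0.0012, 0.0768], -0.04)
top expected fingertip px [224.1 150.2]
side expected fingertip px [206.2 185.7]
[361.08650323 189.46838772]
```

View pics/s1.png

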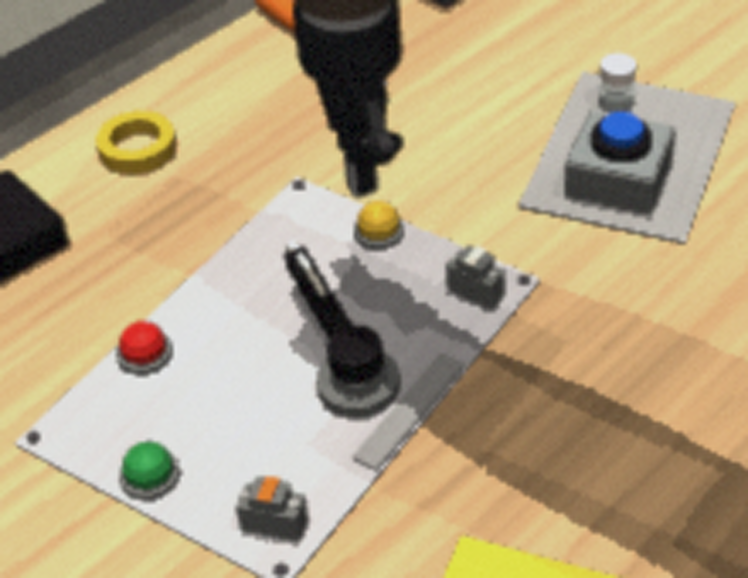

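View pics/t1.png

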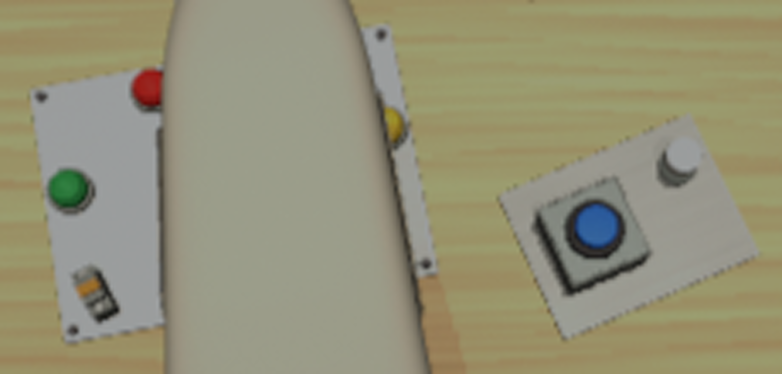

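Side view: the fingertip is at crop (361,190), exactly where predicted. It stands clear between the arm tip (295,250) and the yellow lamp (378,222). Descending.

Request:
jog_arm(
  jaw=[1,1,1,1,1,1,1,1],
  linear=[
    [0,0,0.015],
    [0,0,0.03],
    [0,0,0.045],
    [0,0,0.06],
    [0,0,0.07],
    [0,0,0.077],
    [0,0,0.077],
    [0,0,0.077],
  ],
  delta_rot=[
    [0,0,0],
    [0,0,0],
    [0,0,0],
    [0,0,0],
    [0,0,0],
    [0,0,0],
    [0,0,0],
    [0,0,0],
  ],
)

```text
clock: 2.87
eef_pos: [0.5765, 0.0846, 0.0536]
tool_rot: [0.981, -0.195, -0.0, 0.0]
ft_force: [0.1, 0.2, 0.5]
grip_width: 0.0003
```

```bash
python3 - <<'E'
from h import *
p,y=now()
print("a",rel(p,y,push(-.39,.022),-.39))
for th in np.arange(-.3,1.26,.1): print(round(th,2),rel(p,y,push(th,.02),th))
P,d=bot.camera("side"); cv2.imwrite("pics/s2.png",cv2.resize(P[130:300,100:320][:,:,::-1],None,fx=3.4,fy=3.4,interpolation=cv2.INTER_CUBIC))
E
```

```text
t 2.87 p [0.5765 0.0846 0.0536] yaw -0.3934 zdir [-1.e-04 -0.e+00 -1.e+00] F [0.1 0.2 0.5] w 0.0003 q [ 0.15  0.55 -0.06  0.96 -0.    2.11]
a ([-0.0008, -0.0305, 0.0026], -0.2)
-0.3 ([0.0006, -0.0411, 0.0026], -5.35)
-0.2 ([0.0012, -0.0508, 0.0026], -11.08)
-0.1 ([0.0009, -0.0605, 0.0026], -16.81)
0.0 ([-0.0004, -0.0701, 0.0026], -22.54)
0.1 ([-0.0027, -0.0795, 0.0026], -28.27)
0.2 ([-0.0059, -0.0887, 0.0026], -34.0)
0.3 ([-0.01, -0.0975, 0.0026], -39.73)
0.4 ([-0.0149, -0.1058, 0.0026], -45.46)
0.5 ([-0.0207, -0.1136, 0.0026], -51.19)
0.6 ([-0.0272, -0.1208, 0.0026], -56.92)
0.7 ([-0.0344, -0.1273, 0.0026], -62.65)
0.8 ([-0.0422, -0.1331, 0.0026], -68.38)
0.9 ([-0.0506, -0.138, 0.0026], -74.11)
1.0 ([-0.0594, -0.1421, 0.0026], -79.84)
1.1 ([-0.0686, -0.1453, 0.0026], -85.57)
1.2 ([-0.078, -0.1476, 0.0026], -91.3)
```

View pics/s2.png

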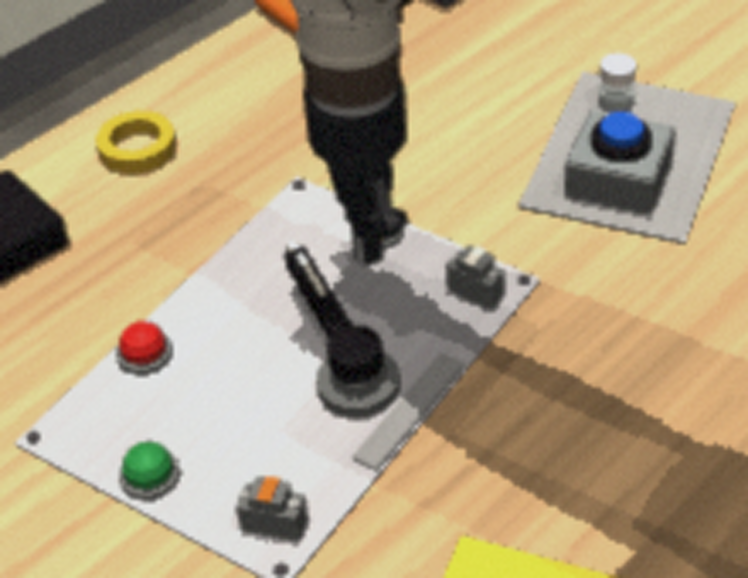

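Fingertip is right of the arm and low enough, with nothing touching. Starting the push.

Request:
jog_arm(
  jaw=[1,1,1,1,1,1,1,1],
  linear=[
    [0,-0.012,0.002],
    [0,-0.024,0.002],
    [0,-0.032,0.002],
    [0.0006,-0.041,0.002],
    [0.001,-0.046,0.002],
    [0.0012,-0.051,0.002],
    [0.001,-0.056,0.002],
    [0.0009,-0.0605,0.002],
  ],
  delta_rot=[
    [0,0,0],
    [0,0,0],
    [0,0,0],
    [0,0,-5.3],
    [0,0,-8],
    [0,0,-11],
    [0,0,-14],
    [0,0,-16.8],
  ],
)

```text
clock: 3.58
eef_pos: [0.6015, 0.1416, 0.0519]
tool_rot: [0.999, -0.048, 0.001, 0.0]
ft_force: [0.2, -1.5, 1.4]
grip_width: -0.0004
```

```bash
python3 - <<'E'
from h import *
p,y=now()
for th in np.arange(0,1.26,.1): print(round(th,2),rel(p,y,push(th,.02),th))
P,d=bot.camera("side"); cv2.imwrite("pics/s3.png",cv2.resize(P[130:300,100:320][:,:,::-1],None,fx=3.4,fy=3.4,interpolation=cv2.INTER_CUBIC))
E
```

```text
t 3.58 p [0.6015 0.1416 0.0519] yaw -0.0962 zdir [ 0.0014 -0.001  -1.    ] F [ 0.2 -1.5  1.4] w -0.0004 q [ 0.23  0.61  0.04  1.   -0.    1.9 ]
0.0 ([0.0007, -0.008, 0.0009], -5.51)
0.1 ([0.0013, -0.0177, 0.0009], -11.24)
0.2 ([0.001, -0.0274, 0.0009], -16.97)
0.3 ([-0.0004, -0.037, 0.0009], -22.7)
0.4 ([-0.0027, -0.0465, 0.0009], -28.43)
0.5 ([-0.0059, -0.0556, 0.0009], -34.16)
0.6 ([-0.01, -0.0644, 0.0009], -39.89)
0.7 ([-0.015, -0.0727, 0.0009], -45.62)
0.8 ([-0.0208, -0.0805, 0.0009], -51.35)
0.9 ([-0.0273, -0.0877, 0.0009], -57.08)
1.0 ([-0.0345, -0.0942, 0.0009], -62.81)
1.1 ([-0.0424, -0.0999, 0.0009], -68.53)
1.2 ([-0.0507, -0.1048, 0.0009], -74.26)
```

View pics/s3.png

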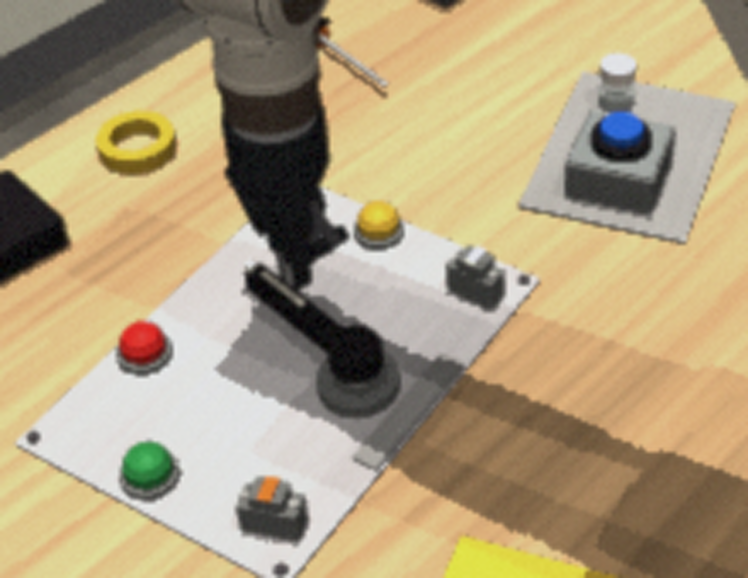

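The arm turned with the finger (tip now at crop (258,278)) under about 1.5 N. Continuing along the arc.

Request:
jog_arm(
  jaw=[1,1,1,1,1,1,1,1],
  linear=[
    [0.0007,-0.008,0],
    [0.001,-0.013,0],
    [0.0013,-0.018,0],
    [0.001,-0.0275,0],
    [-0.0004,-0.037,0],
    [-0.0015,-0.042,0],
    [-0.0027,-0.0465,0],
    [-0.006,-0.0556,0],
  ],
  delta_rot=[
    [0,0,-5.5],
    [0,0,-8.5],
    [0,0,-11.2],
    [0,0,-17],
    [0,0,-22.7],
    [0,0,-25.6],
    [0,0,-28.4],
    [0,0,-34.2],
  ],
)

```text
clock: 4.3
eef_pos: [0.6011, 0.1965, 0.0516]
tool_rot: [0.969, 0.247, 0.001, 0.001]
ft_force: [1.1, -2.0, 1.4]
grip_width: -0.0003
```

```bash
python3 - <<'E'
from h import *
p,y=now()
for th in np.arange(.6,1.31,.1): print(round(th,2),rel(p,y,push(th,.02),th))
E
```

```text
t 4.3 p [0.6011 0.1965 0.0516] yaw 0.499 zdir [ 0.0017 -0.0015 -1.    ] F [ 1.1 -2.   1.4] w -0.0003 q [ 0.32  0.64  0.09  1.02 -0.    1.39]
0.6 ([0.0019, -0.0105, 0.0006], -5.79)
0.7 ([0.0024, -0.0202, 0.0006], -11.52)
0.8 ([0.002, -0.0299, 0.0006], -17.24)
0.9 ([0.0006, -0.0395, 0.0006], -22.97)
1.0 ([-0.0017, -0.0489, 0.0006], -28.7)
1.1 ([-0.005, -0.0581, 0.0006], -34.43)
1.2 ([-0.0092, -0.0668, 0.0006], -40.16)
1.3 ([-0.0142, -0.0752, 0.0006], -45.89)
```

Request:
jog_arm(
  jaw=[1,1,1,1,1,1,1,1],
  linear=[
    [0.001,-0.0055,0],
    [0.0019,-0.0105,0],
    [0.0024,-0.02,0],
    [0.002,-0.03,0],
    [0.0006,-0.0395,0],
    [-0.0017,-0.049,0],
    [-0.005,-0.058,0],
    [-0.005,-0.058,0],
  ],
  delta_rot=[
    [0,0,-3],
    [0,0,-5.8],
    [0,0,-11.5],
    [0,0,-17.2],
    [0,0,-23],
    [0,0,-28.7],
    [0,0,-34.4],
    [0,0,-34.4],
  ],
)

```text
clock: 4.97
eef_pos: [0.5672, 0.2468, 0.0515]
tool_rot: [0.852, 0.523, -0.0, -0.0]
ft_force: [0.1, 0.6, -0.5]
grip_width: -0.0001
```

```bash
python3 - <<'E'
from h import *
p,y=now()
for th in (1.15,1.2,1.25): print(round(th,2),rel(p,y,push(th,.02),th))
for n in("top","side"):
    P,d=bot.camera(n); np.savez(f"pics/{n}4.npz",p=P,d=d)
    y0,x0=(130,100) if n=="side" else (110,130)
    cv2.imwrite(f"pics/{n}4.png",cv2.resize(P[y0:y0+170,x0:x0+220][:,:,::-1],None,fx=3.4,fy=3.4,interpolation=cv2.INTER_CUBIC))
E
```

```text
t 4.97 p [0.5672 0.2468 0.0515] yaw 1.1009 zdir [-2.e-04  2.e-04 -1.e+00] F [ 0.1  0.6 -0.5] w -0.0001 q [0.41 0.62 0.05 1.   0.   0.88]
1.15 ([0.0001, -0.0025, 0.0005], -2.82)
1.2 ([0.0007, -0.0073, 0.0005], -5.68)
1.25 ([0.0012, -0.0121, 0.0005], -8.54)
```

View pics/side4.png

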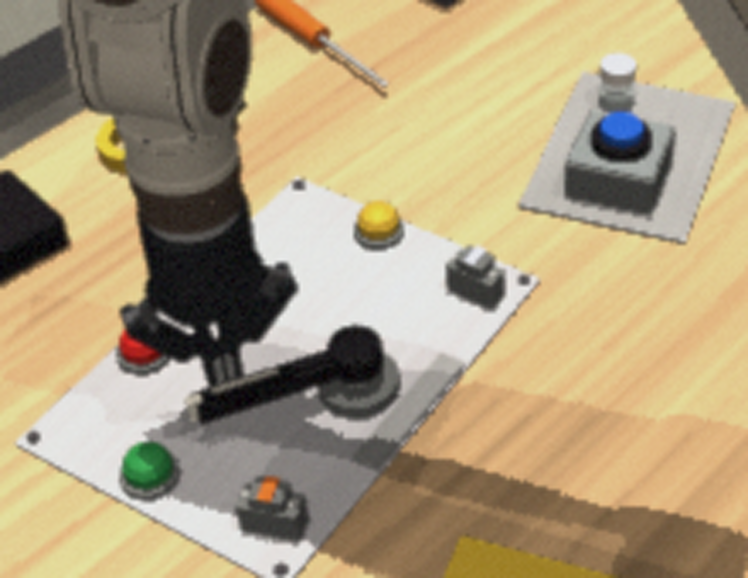

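View pics/top4.png

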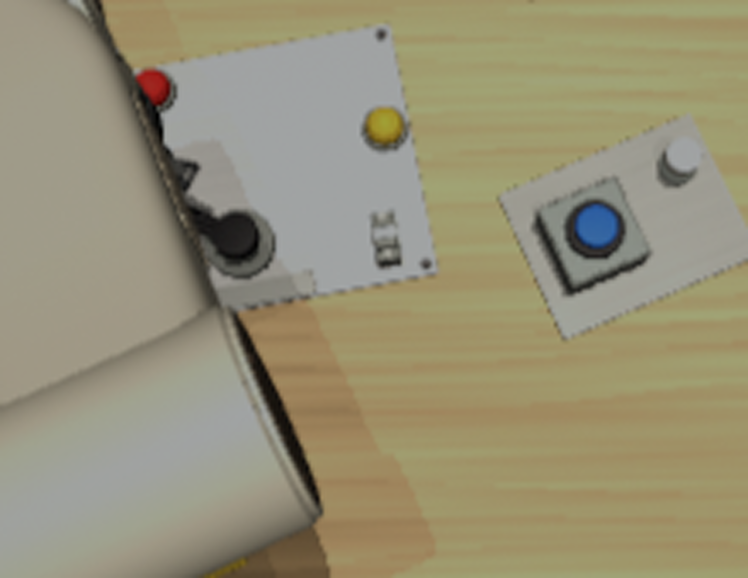

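```bash
python3 - <<'E'
from h import *
f=lambda u,v:(u/3.4+100,v/3.4+130)
for q in((193,407),(200,400),(190,410)):
    t=ray("side",f(*q),.045)[:2]; v=t-AX; print(t.round(4),np.linalg.norm(v).round(4),np.arctan2(v[1],v[0]).round(3))
# predicted tip pixels
for th in(1.05,1.10,1.15,1.2,1.25):
    print(th,[((proj("side",[AX[0]+r*np.cos(th),AX[1]+r*np.sin(th),z])-[100,130])*3.4).round(0).tolist() for r,z in((.13,.045),(.03,.053))])
print(((proj("side",[*AX,.06])-[100,130])*3.4))
P=np.load("pics/side4.npz")["p"]; cv2.imwrite("pics/z4.png",cv2.resize(P[225:280,130:225][:,:,::-1],None,fx=8,fy=8,interpolation=cv2.INTER_CUBIC))
E
```

```text
[0.5578 0.2845] 0.1253 1.162
[0.559  0.2768] 0.1188 1.127
[0.5573 0.2878] 0.1281 1.176
1.05 [[182.0, 395.0], [314.0, 354.0]]
1.1 [[184.0, 401.0], [314.0, 355.0]]
1.15 [[186.0, 408.0], [315.0, 356.0]]
1.2 [[189.0, 414.0], [316.0, 358.0]]
1.25 [[192.0, 420.0], [317.0, 359.0]]
[352.21482472 337.21259717]
```

View pics/z4.png

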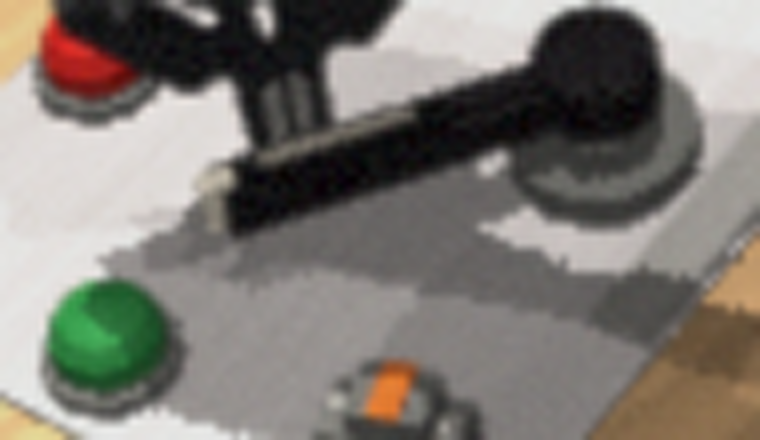

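```bash
python3 - <<'E'
from h import *
f=lambda u,v:(u/8+130-.44,v/8+225-.44)
a=ray("side",f(265,160),.053)[:2]; b=ray("side",f(415,112),.053)[:2]
for q in(a,b): v=q-AX; print(q.round(4),np.linalg.norm(v).round(4),np.arctan2(v[1],v[0]).round(3))
print("stripe dir",np.arctan2(*(a-b)[::-1]))
t=ray("side",f(215,195),.042)[:2]; v=t-AX; print("tip",t,np.linalg.norm(v),np.arctan2(v[1],v[0]))
for z in(.055,.06,.065): print(z,"hub top cam",ray("top",(236/3.4+130-.35,232/3.4+110-.35),z).round(4),"hub side",ray("side",f(597,45),z).round(4))
# disc centre, side: ellipse visible extents
print("disc top",ray("top",(240/3.4+130-.35,243/3.4+110-.35),.014).round(4))
E
```

```text
[0.5533 0.2678] 0.1082 1.139
[0.5326 0.224 ] 0.0598 1.147
stripe dir 1.1279914556697328
tip [0.56259922 0.28195806] 0.12501156006774292 1.1188099194810996
0.055 hub top cam [0.5083 0.1675 0.055 ] hub side [0.5079 0.1679 0.055 ]
0.06 hub top cam [0.507  0.1668 0.06  ] hub side [0.5044 0.171  0.06  ]
0.065 hub top cam [0.5058 0.166  0.065 ] hub side [0.5009 0.174  0.065 ]
disc top [0.5078 0.1702 0.014 ]
```

Arm is at about 1.135 world (three estimates: 1.12–1.15), with green at 1.253. I'll creep on slowly.

Request:
jog_arm(
  jaw=[1,1,1,1,1,1,1,1],
  linear=[
    [0.0001,-0.0015,0],
    [0.0003,-0.003,0],
    [0.0005,-0.0045,0],
    [0.0006,-0.006,0],
    [0.0008,-0.0075,0],
    [0.0009,-0.0092,0],
    [0.0009,-0.0092,0],
    [0.0009,-0.0092,0],
  ],
  delta_rot=[
    [0,0,-1.2],
    [0,0,-2.4],
    [0,0,-3.6],
    [0,0,-4.8],
    [0,0,-6],
    [0,0,-6.8],
    [0,0,-6.8],
    [0,0,-6.8],
  ],
)

```text
clock: 5.73
eef_pos: [0.5602, 0.2502, 0.0515]
tool_rot: [0.821, 0.571, 0.0, -0.0]
ft_force: [1.3, -0.1, 0.0]
grip_width: 0.0
```

```bash
python3 - <<'E'
from h import *
p,y=now()
for th in (1.22,1.24,1.25,1.26): print(round(th,2),rel(p,y,push(th,.02),th))
P,d=bot.camera("side"); np.savez("pics/side5.npz",p=P,d=d)
cv2.imwrite("pics/z5.png",cv2.resize(P[225:285,130:225][:,:,::-1],None,fx=8,fy=8,interpolation=cv2.INTER_CUBIC))
E
```

```text
t 5.73 p [0.5602 0.2502 0.0515] yaw 1.2165 zdir [-0.e+00  1.e-04 -1.e+00] F [ 1.3 -0.1  0. ] w 0.0 q [0.42 0.61 0.03 0.99 0.   0.77]
1.22 ([0.0013, -0.0013, 0.0005], -0.2)
1.24 ([0.0017, -0.0032, 0.0005], -1.35)
1.25 ([0.0018, -0.0042, 0.0005], -1.92)
1.26 ([0.002, -0.0051, 0.0005], -2.49)
```

View pics/z5.png

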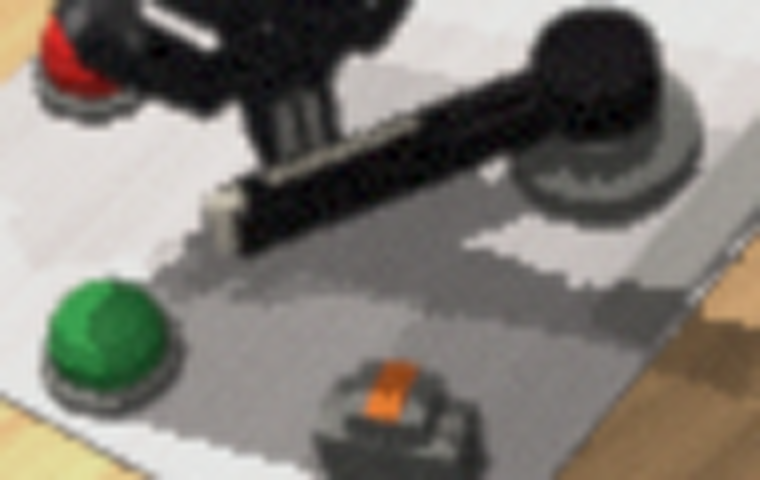

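```bash
python3 - <<'E'
from h import *
f=lambda u,v:(u/8+130-.44,v/8+225-.44)
a=ray("side",f(275,178),.053)[:2]; b=ray("side",f(415,125),.053)[:2]
for q in(a,b): v=q-AX; print(q.round(4),np.linalg.norm(v).round(4),np.arctan2(v[1],v[0]).round(3))
print("stripe dir",np.arctan2(*(a-b)[::-1]))
t=ray("side",f(222,213),.042)[:2]; v=t-AX; print("tip",t,np.linalg.norm(v),np.arctan2(v[1],v[0]))
p,y=now(); u=np.array([.0522,.0807]); 
for th in(1.19,1.2,1.21,1.22): print(th, u@np.array([np.sin(th),-np.cos(th)]))
E
```

```text
[0.5454 0.2707] 0.1079 1.216
[0.5286 0.2278] 0.0618 1.231
stripe dir 1.196587450507411
tip [0.55539518 0.28536724] 0.12518594437990432 1.1825149744825543
t 5.78 p [0.5602 0.2501 0.0514] yaw 1.2163 zdir [-1.e-04 -0.e+00 -1.e+00] F [ 0.8 -0.7  1. ] w -0.0002 q [0.42 0.61 0.03 0.99 0.   0.77]
1.19 0.018467908398981492
1.2 0.01941016950122166
1.21 0.020350489602686785
1.22 0.021288774672150335
```

Request:
jog_arm(
  jaw=[1,1,1,1,1,1,1,1],
  linear=[
    [0.0002,-0.0008,0],
    [0.0004,-0.0016,0],
    [0.0006,-0.0024,0],
    [0.0008,-0.0032,0],
    [0.001,-0.0038,0],
    [0.001,-0.0042,0],
    [0.001,-0.0042,0],
    [0.001,-0.0042,0],
  ],
  delta_rot=[
    [0,0,-0.4],
    [0,0,-0.8],
    [0,0,-1.2],
    [0,0,-1.6],
    [0,0,-1.9],
    [0,0,-1.9],
    [0,0,-1.9],
    [0,0,-1.9],
  ],
)

```text
clock: 6.45
eef_pos: [0.5565, 0.2524, 0.0512]
tool_rot: [0.811, 0.585, -0.0, -0.0]
ft_force: [0.7, -0.8, 0.7]
grip_width: 0.0001
```

Request:
jog_arm(
  jaw=[1,1,1,1,1,1,1,1],
  linear=[
    [0,0.005,0],
    [0,0.012,0],
    [0,0.02,0],
    [0,0.025,-0.01],
    [0,0.03,-0.03],
    [0,0.03,-0.06],
    [0,0.03,-0.09],
    [0,0.03,-0.12],
  ],
  delta_rot=[
    [0,0,0],
    [0,0,0],
    [0,0,0],
    [0,0,0],
    [0,0,0],
    [0,0,0],
    [0,0,0],
    [0,0,0],
  ],
)

```text
clock: 7.12
eef_pos: [0.5855, 0.2425, 0.172]
tool_rot: [0.811, 0.585, -0.001, -0.0]
ft_force: [1.0, 0.3, 0.3]
grip_width: -0.0001
```

```bash
python3 - <<'E'
from h import *
p,y=now()
P,d=bot.camera("side"); np.savez("pics/side6.npz",p=P,d=d)
cv2.imwrite("pics/z6.png",cv2.resize(P[225:285,130:225][:,:,::-1],None,fx=8,fy=8,interpolation=cv2.INTER_CUBIC))
print("over button .12 :",rel(p,y,[.4,.0,.16],0.3))
E
```

```text
t 7.12 p [0.5855 0.2425 0.172 ] yaw 1.2488 zdir [-1.3e-03 -2.0e-04 -1.0e+00] F [1.  0.3 0.3] w -0.0001 q [0.39 0.55 0.26 1.29 0.   0.71]
over button .12 : ([-0.2887, -0.0993, 0.012], 54.36)
```

View pics/z6.png

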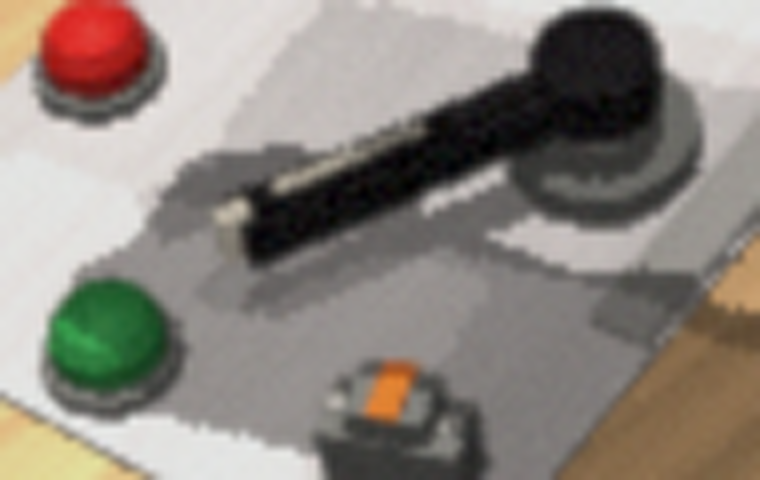

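```bash
python3 - <<'E'
from h import *
p,y=now()
print(rel(p,y,[.5045,-.1525,.15],.3))
E
```

```text
t 7.17 p [0.5887 0.2439 0.1798] yaw 1.249 zdir [ 0.0098  0.0043 -0.9999] F [1.8 0.5 5. ] w 0.0002 q [0.39 0.54 0.27 1.29 0.   0.71]
([-0.4027, 0.0455, 0.0298], 54.37)
```

Request:
jog_arm(
  jaw=[1,1,1,1,1,1,1,1],
  linear=[
    [-0.01,0.001,0],
    [-0.03,0.004,0],
    [-0.055,0.007,0],
    [-0.085,0.01,0],
    [-0.115,0.013,0],
    [-0.145,0.016,0],
    [-0.175,0.019,0],
    [-0.205,0.022,0],
  ],
  delta_rot=[
    [0,0,2],
    [0,0,5],
    [0,0,9],
    [0,0,13],
    [0,0,17],
    [0,0,21],
    [0,0,25],
    [0,0,29],
  ],
)

```text
clock: 7.83
eef_pos: [0.5402, 0.0395, 0.17]
tool_rot: [0.933, 0.361, -0.001, -0.0]
ft_force: [0.5, -0.1, -0.1]
grip_width: -0.0001
```

```bash
python3 - <<'E'
from h import *
p,y=now()
print(rel(p,y,[.5045,-.1525,.15],.3))
E
```

```text
t 7.83 p [0.5402 0.0395 0.17  ] yaw 0.7387 zdir [-2.3e-03 -2.0e-04 -1.0e+00] F [ 0.5 -0.1 -0.1] w -0.0001 q [ 0.07  0.37 -0.02  1.18 -0.    0.91]
([-0.1557, 0.118, 0.02], 25.13)
```

Request:
jog_arm(
  jaw=[1,1,1,1,1,1,1,1],
  linear=[
    [-0.026,0.02,0.003],
    [-0.052,0.04,0.006],
    [-0.078,0.06,0.01],
    [-0.104,0.08,0.014],
    [-0.13,0.1,0.018],
    [-0.15,0.114,0.02],
    [-0.1557,0.118,0.02],
    [-0.1557,0.118,0.02],
  ],
  delta_rot=[
    [0,0,4],
    [0,0,8],
    [0,0,12],
    [0,0,16],
    [0,0,20],
    [0,0,24],
    [0,0,25],
    [0,0,25],
  ],
)

```text
clock: 8.5
eef_pos: [0.5053, -0.1528, 0.1502]
tool_rot: [0.989, 0.151, -0.001, -0.0]
ft_force: [-0.5, 1.1, 0.5]
grip_width: -0.0001
```

```bash
python3 - <<'E'
from h import *
p,y=now()
for n in("top","side"):
    P,d=bot.camera(n); np.savez(f"pics/{n}7.npz",p=P,d=d)
    if n=="top": cv2.imwrite("pics/z7.png",cv2.resize(P[120:215,130:260][:,:,::-1],None,fx=6,fy=6,interpolation=cv2.INTER_CUBIC))
    else: cv2.imwrite("pics/s7.png",cv2.resize(P[130:300,100:320][:,:,::-1],None,fx=3.4,fy=3.4,interpolation=cv2.INTER_CUBIC))
E
```

```text
t 8.5 p [ 0.5053 -0.1528  0.1502] yaw 0.3026 zdir [-2.2e-03  7.0e-04 -1.0e+00] F [-0.5  1.1  0.5] w -0.0001 q [-0.29  0.36 -0.09  1.12 -0.    0.97]
```

View pics/z7.png

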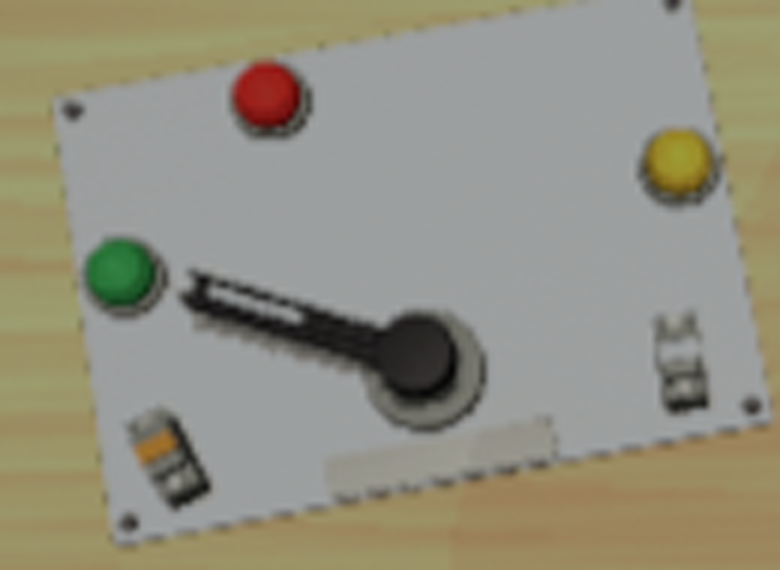

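View pics/s7.png

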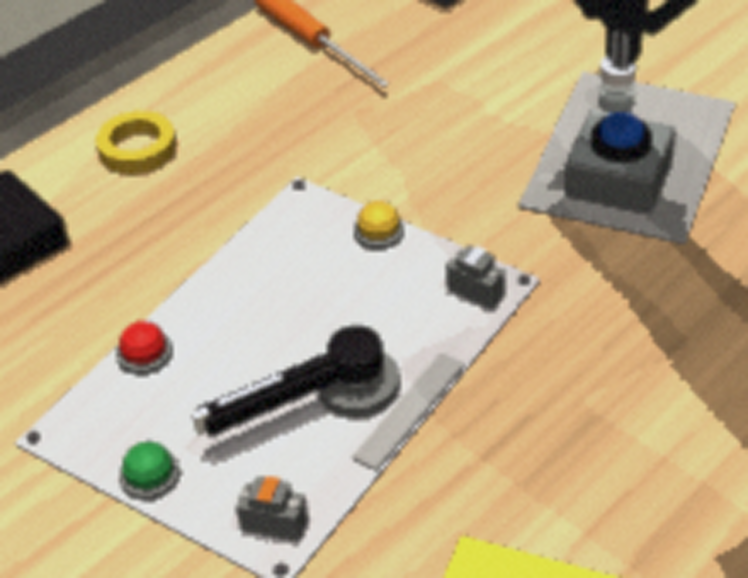

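```bash
python3 - <<'E'
from h import *
P=np.load("pics/top7.npz")["p"]; 
f=lambda u,v:np.array([u/6+130-.42,v/6+120-.42])
g=ray("top",blobs(P,(50,100,60),(80,255,255))[0][0],.022)[:2]
gs=ray("side",blobs(np.load("pics/side7.npz")["p"],(50,100,60),(80,255,255))[0][0],.022)[:2]
print("green",g,gs)
ang=lambda v:np.arctan2(v[1],v[0])
print("green bearings",ang(g-AX),ang(gs-AX),ang((g+gs)/2-AX))
a=ray("top",f(210,291),.053)[:2];b=ray("top",f(300,315),.053)[:2]
print("stripe",ang(a-AX),ang(b-AX),ang(a-b))
# dark arm pixels PCA
m=(P.max(2)<70); v,u=np.nonzero(m); W=np.array([ray("top",q,.047)[:2] for q in zip(u,v)])
w=W-AX; r=np.linalg.norm(w,axis=1); A=np.arctan2(w[:,1],w[:,0]); k=(r>.045)&(r<.122)&(abs(A-1.24)<.4)
print("dark px",k.sum(),np.median(A[k]),A[k].mean()); l=cv2.fitLine(w[k].astype(np.float32),cv2.DIST_HUBER,0,.01,.01).ravel(); print("line dir",ang(np.sign(l[1])*l[:2]), "lateral at axis", l[2]*l[1]-l[3]*l[0])
# side
f2=lambda u,v:(u/3.4+100-.35,v/3.4+130-.35)
a=ray("side",f2(217,400),.053)[:2];b=ray("side",f2(282,374),.053)[:2]; print("side stripe",ang(a-AX),ang(b-AX),ang(a-b))
t=ray("top",f(190,290),.045)[:2]; t2=ray("side",f2(201,420),.042)[:2]
print("tip",ang(t-AX),ang(t2-AX),np.linalg.norm(t-AX),np.linalg.norm(t2-AX))
E
```

```text
green [0.56117728 0.32867453] [0.56040966 0.33117165]
green bearings 1.2483724979752715 1.2573121529068474 1.2528705386127519
stripe 1.2580287032563828 1.2365477565259109 1.2854540551416802
dark px 100 1.3223839377888145 1.3112814387140728
line dir 1.2615763 lateral at axis -0.0053996164
side stripe 1.2248350574026143 1.2278528065851866 1.2213597672819385
tip 1.266176906938209 1.2450099898431448 0.12218781855522555 0.1243139530695494
```

```bash
python3 - <<'E'
from h import *
G=[.5608,.3299,.053]; a=[*AX,.053]
for n,o,s in(("top",(130,120),6),("side",(130,225),8)):
    P=np.load(f"pics/{n}7.npz")["p"]; h=(95,130) if n=="top" else (60,95)
    I=cv2.resize(P[o[1]:o[1]+h[0],o[0]:o[0]+h[1]][:,:,::-1],None,fx=s,fy=s,interpolation=cv2.INTER_CUBIC)
    q=[((proj(n,x)-o)*s+s/2-.5).round().astype(int).tolist() for x in(a,G)]
    cv2.line(I,q[0],q[1],(255,0,255),1); cv2.imwrite(f"pics/L{n}.png",I); print(q)
E
```

```text
[[414, 351], [101, 257]]
[[594, 52], [92, 267]]
```

View pics/Ltop.png

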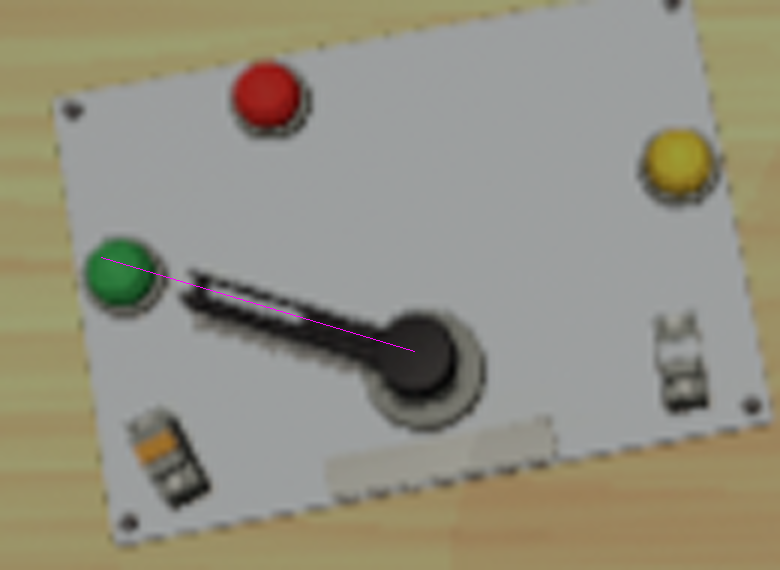

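View pics/Lside.png

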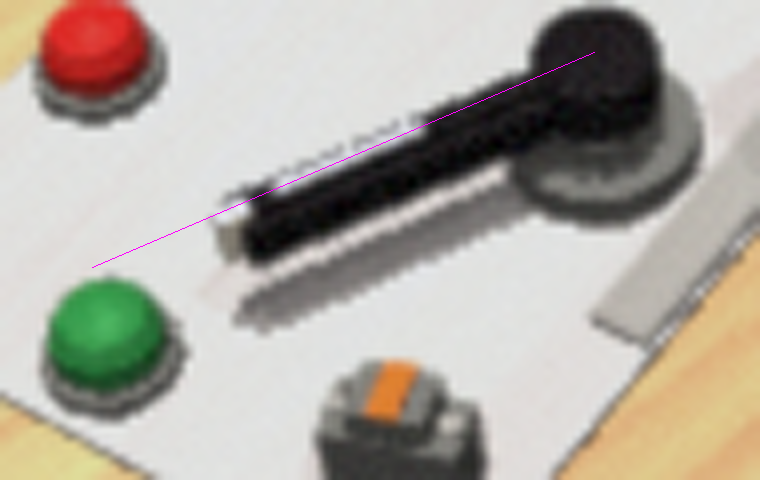

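The line from the axis to the green lamp runs along the stripe in the top view and 1–2 mm off it in the side view, so the arm points at green within about 0.02 rad. Nothing is touching it, and blocks and jar are unmoved. Now pressing the button on the grey plate, hovering at (0.505,-0.153).

Request:
jog_arm(
  jaw=[1,1,1,1,1,1,1,1],
  linear=[
    [-0.001,0,0.015],
    [-0.001,0,0.03],
    [-0.001,0,0.045],
    [-0.001,0,0.055],
    [-0.001,0,0.061],
    [-0.001,0,0.064],
    [-0.001,0,0.064],
    [-0.001,0,0.064],
  ],
  delta_rot=[
    [0,0,0],
    [0,0,0],
    [0,0,0],
    [0,0,0],
    [0,0,0],
    [0,0,0],
    [0,0,0],
    [0,0,0],
  ],
)

```text
clock: 9.27
eef_pos: [0.5061, -0.1508, 0.0878]
tool_rot: [0.988, 0.153, 0.0, 0.0]
ft_force: [0.3, 0.3, -0.3]
grip_width: -0.0003
```

Request:
jog_arm(
  jaw=[1,1,1,1,1,1,1,1],
  linear=[
    [0,0,0.001],
    [0,0,0.002],
    [0,0,0.003],
    [0,0,0.004],
    [0,0,0.005],
    [0,0,0.006],
    [0,0,0.006],
    [0,0,0.006],
  ],
  delta_rot=[
    [0,0,0],
    [0,0,0],
    [0,0,0],
    [0,0,0],
    [0,0,0],
    [0,0,0],
    [0,0,0],
    [0,0,0],
  ],
)

```text
clock: 9.93
eef_pos: [0.5059, -0.1511, 0.0816]
tool_rot: [0.988, 0.153, 0.0, 0.0]
ft_force: [-0.8, -0.7, 3.5]
grip_width: -0.0001
```

```bash
python3 - <<'E'
from h import *
now()
E
```

```text
t 9.93 p [ 0.5059 -0.1511  0.0816] yaw 0.307 zdir [ 7.e-04 -3.e-04 -1.e+00] F [-0.8 -0.7  3.5] w -0.0001 q [-0.29  0.43 -0.19  0.95 -0.    0.97]
```

Request:
jog_arm(
  jaw=[1,1,1,1,1,1,1,1],
  linear=[
    [0,0,0.001],
    [0,0,0.002],
    [0,0,0.003],
    [0,0,0.004],
    [0,0,0.0045],
    [0,0,0.005],
    [0,0,0.005],
    [0,0,0.005],
  ],
  delta_rot=[
    [0,0,0],
    [0,0,0],
    [0,0,0],
    [0,0,0],
    [0,0,0],
    [0,0,0],
    [0,0,0],
    [0,0,0],
  ],
)

```text
clock: 10.6
eef_pos: [0.506, -0.1512, 0.0779]
tool_rot: [0.988, 0.153, 0.001, 0.0]
ft_force: [-2.4, 1.0, 13.4]
grip_width: -0.0003
```

```bash
python3 - <<'E'
from h import *
now()
E
```

```text
t 10.6 p [ 0.506  -0.1512  0.0779] yaw 0.307 zdir [ 1.5e-03 -6.0e-04 -1.0e+00] F [-2.4  1.  13.4] w -0.0003 q [-0.29  0.43 -0.2   0.94 -0.    0.97]
```

13.4 N with the tip at 61 mm: bottomed out. One more small push to confirm the stop.

Request:
jog_arm(
  jaw=[1,1,1,1,1,1,1,1],
  linear=[
    [0,0,0.0005],
    [0,0,0.001],
    [0,0,0.001],
    [0,0,0.001],
    [0,0,0.001],
    [0,0,0.001],
    [0,0,0.001],
    [0,0,0.001],
  ],
  delta_rot=[
    [0,0,0],
    [0,0,0],
    [0,0,0],
    [0,0,0],
    [0,0,0],
    [0,0,0],
    [0,0,0],
    [0,0,0],
  ],
)

```text
clock: 11.27
eef_pos: [0.506, -0.1511, 0.0778]
tool_rot: [0.988, 0.153, 0.001, 0.001]
ft_force: [-4.1, 2.4, 19.3]
grip_width: -0.0001
```

```bash
python3 - <<'E'
from h import *
now()
E
```

```text
t 11.27 p [ 0.506  -0.1511  0.0778] yaw 0.307 zdir [ 2.e-03 -7.e-04 -1.e+00] F [-4.1  2.4 19.3] w -0.0001 q [-0.29  0.43 -0.2   0.94 -0.    0.97]
```

Request:
jog_arm(
  jaw=[1,1,1,1,1,1,1,1],
  linear=[
    [0,0,-0.003],
    [0,0,-0.008],
    [0,0,-0.015],
    [0,0,-0.03],
    [0,0,-0.05],
    [0,0,-0.07],
    [0,0,-0.09],
    [0,0,-0.1],
  ],
  delta_rot=[
    [0,0,0],
    [0,0,0],
    [0,0,0],
    [0,0,0],
    [0,0,0],
    [0,0,0],
    [0,0,0],
    [0,0,0],
  ],
)

```text
clock: 11.93
eef_pos: [0.5062, -0.1511, 0.1772]
tool_rot: [0.988, 0.153, 0.001, 0.0]
ft_force: [0.2, -0.0, 0.0]
grip_width: 0.0001
```

```bash
python3 - <<'E'
from h import *
p,y=now()
for n in("top","side"):
    P,d=bot.camera(n); np.savez(f"pics/{n}9.npz",p=P,d=d)
    if n=="top": cv2.imwrite("pics/z9.png",cv2.resize(P[110:220,130:360][:,:,::-1],None,fx=3.4,fy=3.4,interpolation=cv2.INTER_CUBIC))
    else:
        cv2.imwrite("pics/s9.png",cv2.resize(P[130:300,100:320][:,:,::-1],None,fx=3.4,fy=3.4,interpolation=cv2.INTER_CUBIC))
        for c,s in blobs(P,(100,150,50),(120,255,255)):
            if abs(c[0]-282)<10: print("button",c,s,ray(n,c,.067),dep(n,c,d))
a=np.load("pics/side7.npz")["p"][225:285,130:225].astype(int);b=np.load("pics/side9.npz")["p"][225:285,130:225].astype(int); print("arm region change",abs(a-b).mean())
E
```

```text
t 11.93 p [ 0.5062 -0.1511  0.1772] yaw 0.3071 zdir [ 1.7e-03 -3.0e-04 -1.0e+00] F [ 0.2 -0.   0. ] w 0.0001 q [-0.29  0.34 -0.05  1.18  0.    0.97]
button [282.4 168.1] [276, 163, 14, 11, 106] [ 0.49996751 -0.14655496  0.067     ] [ 0.50108386 -0.14810988  0.06542227]
arm region change 1.6159649122807018
```

View pics/s9.png

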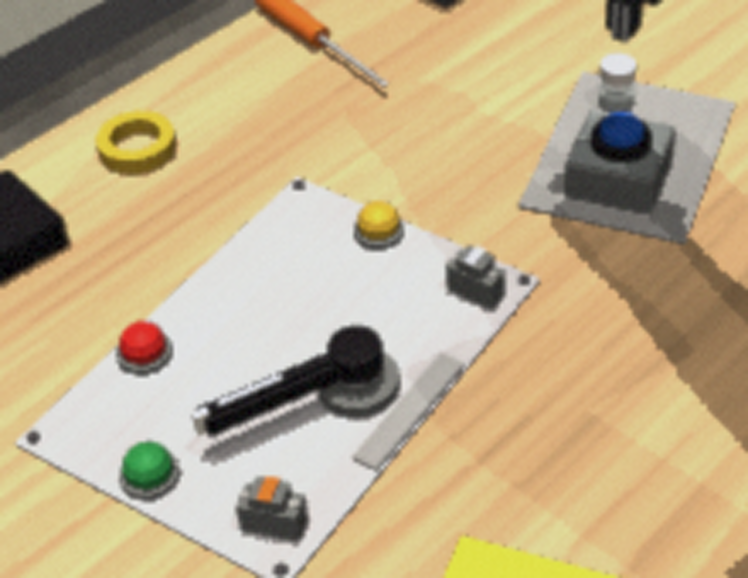

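View pics/z9.png

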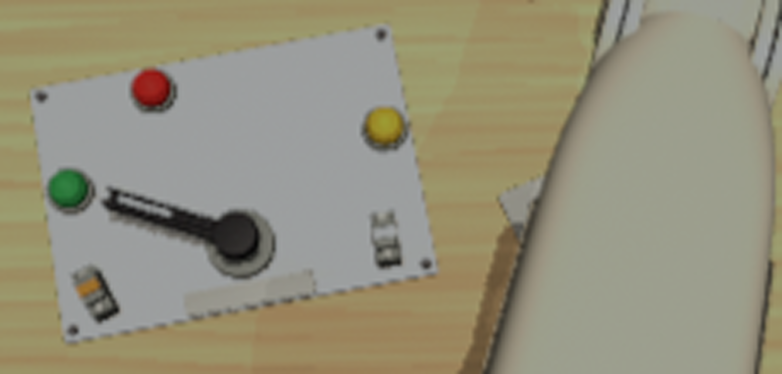

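The button is back out at crop (620,135). Going from 13 to 19 N moved the tip only 0.1 mm, so it was fully down. The arm still points at green, both blocks and the jar are where they were, and the robot is clear. Handing in.

```bash
python3 -c "
from workcell import bot
bot.job_done()"
```

```text
the job is handed in; nothing more can be done
```

I pushed the selector arm counter-clockwise with the shut fingertips on its right side, from about -0.56 rad to the green lamp at about +1.08 rad. I then backed off. With the arm resting there, I pressed the blue button on the grey plate fully down, let it come back out, and handed the job in at about 12 s.

**Arm direction:** after the press the arm still points at green. Most estimates of its direction lie between 1.22 and 1.27 rad in the world frame, against 1.253 for the lamp. Two disagreed: a stripe slope of 1.285, and about 1.31 from dark pixels, which probably include shadow. A drawn line from the axis to the lamp ran along the stripe in the top view and 1–2 mm off it in the side view.

**Button:** the fingertip stopped at 61 mm above the bench. Going from 13 to 19 N moved it only 0.1 mm further, so the button was fully down. The side view afterwards shows it back out.

**Surroundings:** in the last pictures the two terminal blocks and the jar look unmoved. The jar was hidden from the top camera at the end, so that check is from the side view only. The robot was touching nothing.

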